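# Bring the tagged bin of a parts carousel to the pick pointer and hold it

## Robot

A 6-joint arm with a two-finger parallel gripper is mounted at the origin on the work surface. World frame = base frame: x ahead of the robot, y to its left, z up, the work surface at z = 0. Lengths are in m, angles in rad, forces in N, time in s.
With the tool pointing down it reaches from about 0.35 to 0.775 m from the base axis. Payload 5.5 kg.
Tool frame: the origin (TCP) lies between the finger pads; the fingertips stand 19 mm ahead of it and the grasp point (between the pads) is the TCP; z points along the fingers, y is the direction in which the jaws open and shut (so a half turn about z gives the same grasp; the last joint's range is limited). The gripper opens to 85 mm and grips with 20 to 120 N. Pads are 22 mm wide; open, the fingers measure 114 mm over their backs; the gripper's body (76 mm by 85 mm) begins 54 mm behind the grasp point. The pads swing forward as they close: fully open they stand 13 mm farther back than shut.
Start: joints at [-1.266, 0.313, 0.046, 1.304, 0, 1.431], TCP at [0.247, -0.519, 0.25] pointing down, gripper open.
Joint ranges: [-2.76, 2.76], [-0.86, 1.69], [-1.03, 1.26], [-2.2, 2.34], [-1.47, 1.5], [-3.14, 3.14]. Speed limits (rad/s): [2.57, 2.57, 3.14, 3.14, 3.14, 3.14].

## Interface

Orientations are given as a unit quaternion [w, x, y, z].
In Python, from workcell import get_state, cams, workorder gives the robot as it stands.
- The arm moves only by the tool play_rows, never from a script. Its argument "series" is text: rows parted by semicolons, each of 7 numbers parted by spaces: the opening in per cent of the stroke, from 0 (shut) to 100 (fully open), then the shift along the tool's x, y, z in cm, then the turn, a rotation vector about the tool's x, y, z in degrees. A call has 1 to 12 rows; each row shifts and turns the commanded pose from where the row before left it, along the tool's axes as they then stand; what a row does not reach is not made up. A row lasts 1/8 s, in which the tool goes at most 62.5 mm and 10.7 degrees, less where a joint would pass 70% of its speed; a pose out of reach is approached as far as the arm can. A call with a gripper value outside its range is refused whole. The fingers move at their own pace and stop on an object; "newtons" is the grip in N (left out, the last holds). Time passes only in rows, so rows that do not move let the fingers close. It gives the time, the measured TCP pose, the force and the opening at its end, in the units of the state.
- get_state(): the state, without advancing time (a new reading comes with each control period).
- cams.read_camera(name): name is "side" or "top"; returns the picture (400x640x3 uint8, red, green, blue); there is no depth.
- cams.get_calibration(name): a dict with "fx", "fy", "cx", "cy" (pixels), "distortion" ([k1, k2, p1, p2, k3] as OpenCV has them; the pictures are not rectified), "rvec" (rotation vector, rad) and "tvec" (3), from world to camera coordinates, as OpenCV has them. Camera axes: x right, y down, z forward; pixel columns grow to the right and rows downward; lengths in m; the calibration is good to about 2 mm. A picture is of the moment at which its call begins. get_calibration takes no time and is no camera call.
- workorder.hand_in(): hands the job in, once; it reports no verdict.
The state is a dict: "clock": time; "joint_pos": joint angles; "qvel": joint speeds; "tau": joint torques, N m; "tcp_pos": TCP position; "orientation": TCP orientation; "wrist_force": force on the tool from outside, world axes, zero at the start; "ft_torque": the same for the moment, N m; "finger_gap": finger opening in m.
Only numpy, scipy, OpenCV 4.12 (cv2) and the standard library are available. Lean on these libraries where they do the work, as an engineer would, in place of code of your own. Each camera call takes 0.05 s, during which the arm holds its last target.

## Task

Free the parts carousel by pressing its orange latch lever down until it clicks and stays down by itself. Then turn the turntable counter-clockwise (seen from above) until the red bin with the green tag is squarely in front of the yellow pick pointer, and finish while holding it still there with the fingers, because its return spring swings it back as soon as it is let go. Leave the tape roll, the carton and the black bin where they are.

Things in the scene. Friction and masses are not known exactly. Their poses are not given: they have to be found in the camera images.
- station: Grey round floor plate, 300 mm across, 10 mm thick, fixed, with a tongue carrying a low yellow arrow, the pick pointer (145 to 205 mm from the centre, top 18 mm above the table). Origin on the turntable's axis at table height; its own -x axis points to the arrow: that is the front, roughly towards the robot. z up.
- turntable: White disc, 276 mm across, top 62 mm above the table; origin on its axis, 50 mm up. Turns about z only, counter-clockwise from above, 0 to 2.0 rad from park (its start). A spring (0.4 Nm/rad, damped) pulls it back to park. Five open red bins 70 x 52 x 50 mm (rims at 112 mm). Tagged bin on its own -x axis, at park 0.6 to 1.3 rad clockwise of the pointer.
- marked (a point): Middle of the top edge of the tagged bin's outer wall, 115 mm from the turntable's axis, 112 mm above the table. Above it a green card (46 mm wide, 48 mm high, 3 mm thick) leans outward, its top about 146 mm above the table; only this bin has one.
- post_top (a point): Top centre of the blue upright turning post on the turntable: round, 22 mm in diameter, top 147 mm above the table, clear down to 75 mm; 105 mm from the axis, 60 degrees clockwise (from above) of the tagged bin. Bins beside it at least 45 mm away. Grip it from above or push it; it circles the station's origin with the turntable.
- latch_pad (a point): Top centre of the orange pad (40 mm wide, 32 mm long) at the outer end of the latch lever, about 220 mm from the turntable's axis; about 105 mm above the table with the lever up, 82 mm when down. The pivot is 58 mm nearer to the axis, 85 mm above the table. Press the pad straight down about 23 mm.
- latch (a joint): Angle of the latch lever in rad: 0 up (turntable locked at park), 0.4 fully down (turntable free). It takes about 7 N on the pad at first, less further down; a detent crest lies at 0.3, beyond it the lever snaps to its stop at 0.4 and stays there until lifted with about 2.5 N.
- tape: Loose roll of tape lying flat, 90 mm across, 40 mm high; origin at the centre of its underside. Leave alone.
- carton: Loose small cardboard carton, 90 x 120 x 70 mm; origin at the centre of its underside. Leave alone.
- black_bin: Loose open black plastic bin, 130 x 90 x 60 mm; origin at the centre of its underside. Leave alone.

How it is judged:
By the outcome, as a careful person would: the job done as asked, in the order asked, and still so for the second after the job is handed in, while the arm keeps its last pose, push and grip.
It also fails if it takes over 51 s, if anything falls off the work surface, if the arm or the gripper's body presses on something with over 40 N, if the wrist force passes 120 N, or if a joint passes its speed limit or range.

## Working session

There is one attempt and no reset: what is moved stays moved. The work goes in short steps, Python scripts to look and compute and a tool call to move; the robot and the scene stay as the last step left them, time stands still between calls to the robot, and variables do not carry over. Pictures are saved under pics/ and viewed, and the job is handed in when it is done.

Besides the shell and the picture viewer there is one more tool, called after "Call:" as name(argument=value, ...) on one line, values as JSON. play_rows: Moves the arm, as the interface text tells. Its arguments: {"type":"object","properties":{"series":{"type":"string"},"newtons":{"type":"number"}},"required":["series"]}

```bash
mkdir -p pics; ls; python3 - <<'E'
from workcell import get_state, cams, workorder
import cv2
for n in("top","side"):
    im=cams.read_camera(n); cv2.imwrite(f"pics/{n}0.png",im[:,:,::-1]); print(n,cams.get_calibration(n))
s=get_state();print(s)
E
```

```text
pics
top {'fx': 377.87652108159944, 'fy': 377.87652108159944, 'cx': 318.31336569031356, 'cy': 204.05044306510734, 'distortion': array([-0.08400129,  0.        ,  0.        ,  0.        ,  0.        ]), 'rvec': array([ 2.16832416, -2.15919445,  0.11227239]), 'tvec': array([-0.04432345,  0.53703911,  1.02943512])}
side {'fx': 405.28461705091263, 'fy': 405.28461705091263, 'cx': 319.04353774025645, 'cy': 198.15076186894365, 'distortion': array([-0.0551068,  0.       ,  0.       ,  0.       ,  0.       ]), 'rvec': array([ 0.36649232, -2.77180893,  1.24077567]), 'tvec': array([0.49783902, 0.19113259, 1.11540706])}
{'clock': 0.1, 'joint_pos': array([-1.26556799e+00,  3.13938181e-01,  4.50964575e-02,  1.30363341e+00,
       -9.93406506e-06,  1.43118479e+00]), 'qvel': array([ 0.00011002, -0.00351802,  0.00286674,  0.00061631, -0.00143967,
       -0.00059007]), 'tau': array([ 1.92738393e-03, -4.81725097e+01,  2.99244082e+01,  1.27087411e-02,
       -9.40078939e-05, -1.48336494e-05]), 'tcp_pos': array([ 0.24728047, -0.51862849,  0.24949229]), 'orientation': array([-8.36114454e-04,  9.75366145e-01,  2.20590523e-01, -7.43801040e-05]), 'wrist_force': array([-0.72227208, -0.38391669,  0.55454313]), 'ft_torque': array([ 0.03406368, -0.04407335, -0.00645128]), 'finger_gap': 0.08558383277001017}
```

View pics/top0.png

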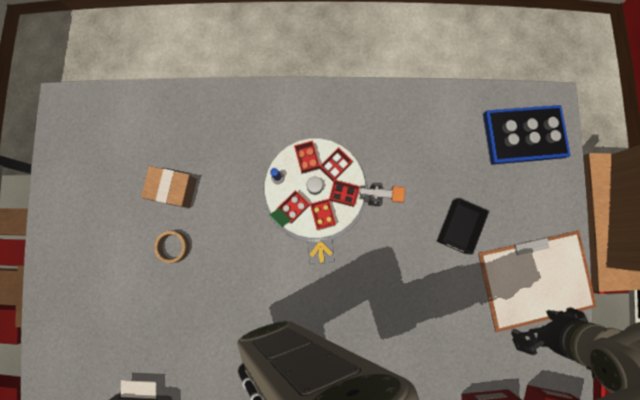

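View pics/side0.png

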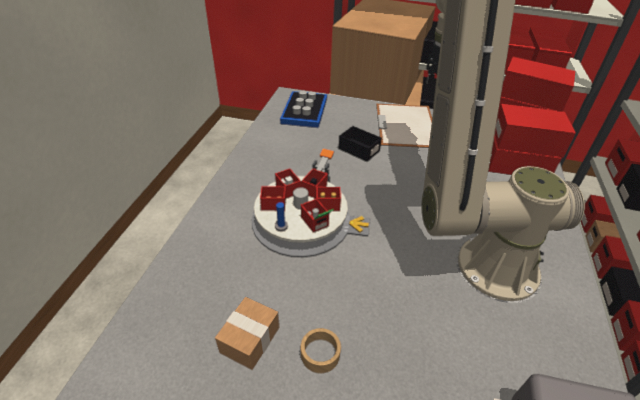

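The top view shows the turntable hub near (315,186), the tagged bin near (288,210), the post at (277,174), the orange pad at (398,194) and the arrow at (320,250). The black bin is at (463,225), the tape at (171,246) and the carton at (167,186). Next I'll measure these.

```bash
cat > h.py <<'E'
import numpy as np, cv2
from workcell import get_state, cams, workorder
C={n:cams.get_calibration(n) for n in("top","side")}
def ray(n,uv):
    c=C[n];K=np.array([[c["fx"],0,c["cx"]],[0,c["fy"],c["cy"]],[0,0,1]])
    p=cv2.undistortPoints(np.array([[uv]],float),K,c["distortion"])[0,0]
    R=cv2.Rodrigues(c["rvec"])[0]; return -R.T@c["tvec"], R.T@np.array([p[0],p[1],1])
def onz(n,uv,z):
    o,d=ray(n,uv); return o+d*(z-o[2])/d[2]
def tri(a,b):
    o1,d1=ray("top",a);o2,d2=ray("side",b)
    t=np.linalg.lstsq(np.stack([d1,-d2],1),o2-o1,rcond=None)[0]
    p,q=o1+d1*t[0],o2+d2*t[1]; return (p+q)/2,np.linalg.norm(p-q)
def proj(n,P):
    c=C[n];K=np.array([[c["fx"],0,c["cx"]],[0,c["fy"],c["cy"]],[0,0,1]])
    return cv2.projectPoints(np.array(P,float).reshape(-1,3),c["rvec"],c["tvec"],K,c["distortion"])[0][:,0]
R_={"orange":((5,150,170),(14,255,255)),"blue":((105,120,40),(125,255,255)),"green":((50,100,30),(85,255,255)),"yellow":((18,140,150),(30,255,255))}
def blobs(im,col,box,mina=6):
    h=cv2.cvtColor(im,cv2.COLOR_RGB2HSV);m=cv2.inRange(h,*map(np.array,R_[col]))
    x0,y0,x1,y1=box;mm=np.zeros_like(m);mm[y0:y1,x0:x1]=m[y0:y1,x0:x1]
    n,l,s,c=cv2.connectedComponentsWithStats(mm)
    return [(c[i].round(1).tolist(),s[i].tolist()) for i in range(1,n) if s[i][4]>=mina],mm
E
python3 - <<'E'
from h import *
t=cv2.imread("pics/top0.png")[:,:,::-1].copy();s=cv2.imread("pics/side0.png")[:,:,::-1].copy()
for col in R_:
    print(col,blobs(t,col,(255,130,415,270))[0],blobs(s,col,(240,140,375,260))[0])
h=cv2.cvtColor(t,cv2.COLOR_RGB2HSV)
m=cv2.inRange(h,(0,0,190),(180,60,255));m[:, :255]=0;m[:,372:]=0;m[:130]=0;m[245:]=0
c=max(cv2.findContours(m,0,1)[0],key=cv2.contourArea)
hull=cv2.convexHull(c)
P=np.array([onz("top",p[0].astype(float),0.062) for p in hull])
A=np.c_[2*P[:,:2],np.ones(len(P))];b=(P[:,:2]**2).sum(1);x=np.linalg.lstsq(A,b,rcond=None)[0]
r=np.sqrt(x[2]+x[0]**2+x[1]**2);print("disc",x[:2],r, (np.hypot(*(P[:,:2]-x[:2]).T)-r).round(3))
cv2.imwrite("pics/tz.png",cv2.resize(t[130:270,255:415,::-1],None,fx=5,fy=5,interpolation=2)[:600])
cv2.imwrite("pics/sz.png",cv2.resize(s[140:260,235:375,::-1],None,fx=5,fy=5,interpolation=2))
E
```

```text
orange [([309.4, 151.0], [307, 148, 6, 7, 32]), ([301.6, 153.3], [300, 151, 5, 6, 23]), ([312.5, 162.3], [310, 159, 6, 7, 35]), ([304.7, 164.7], [303, 162, 5, 7, 26]), ([397.9, 194.0], [392, 187, 13, 15, 162]), ([323.8, 206.0], [323, 204, 4, 6, 8]), ([327.6, 219.2], [326, 216, 6, 7, 13])] [([326.5, 152.9], [320, 149, 14, 9, 80])]
blue [([274.2, 172.4], [271, 169, 8, 8, 48])] [([280.2, 213.7], [276, 203, 8, 24, 142])]
green [([279.9, 217.0], [271, 209, 18, 17, 163])] [([322.8, 213.7], [316, 210, 15, 8, 31])]
yellow [([325.3, 207.5], [324, 206, 4, 4, 10]), ([316.2, 209.5], [315, 208, 4, 4, 10]), ([328.4, 219.0], [327, 217, 4, 5, 8]), ([318.9, 221.8], [318, 220, 4, 4, 8]), ([320.2, 250.5], [310, 242, 22, 20, 172])] [([322.3, 194.1], [321, 193, 3, 3, 7]), ([357.8, 223.0], [350, 216, 18, 15, 127])]
disc [ 0.59669612 -0.02591881] 0.1256193454987679 [-0.005 -0.004 -0.002  0.     0.001  0.003  0.004  0.007  0.008  0.011
  0.012  0.015  0.015  0.013 -0.064 -0.07  -0.068  0.011  0.013  0.014
  0.013  0.012  0.01   0.009  0.004  0.001  0.    -0.002 -0.003 -0.004
 -0.004 -0.005 -0.006 -0.006]
```

View pics/tz.png

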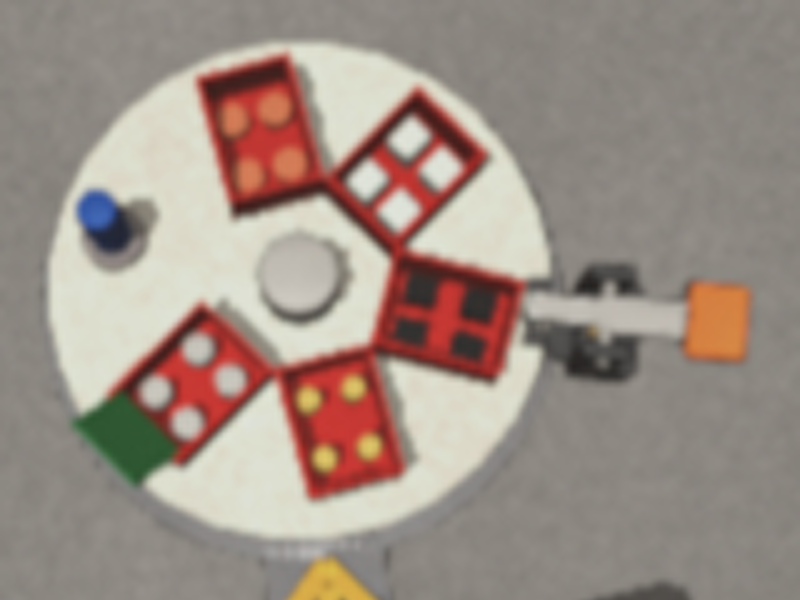

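View pics/sz.png

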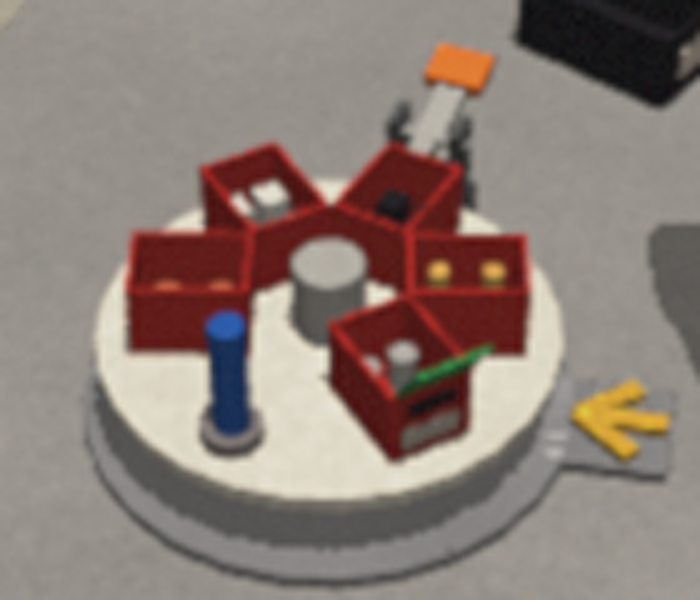

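```bash
python3 - <<'E'
from h import *
t=cv2.imread("pics/top0.png")[:,:,::-1].copy()
h=cv2.cvtColor(t,cv2.COLOR_RGB2HSV)
m=cv2.inRange(h,(0,0,190),(180,60,255));m[:, :255]=0;m[:,372:]=0;m[:130]=0;m[245:]=0
c=max(cv2.findContours(m,0,1)[0],key=cv2.contourArea)
P=np.array([onz("top",p[0].astype(float),0.062)[:2] for p in c])
from scipy.optimize import least_squares
r=least_squares(lambda x:np.hypot(*(P-x[:2]).T)-x[2],[0.6,-0.026,0.138],loss="soft_l1",f_scale=0.002)
print("disc",r.x, np.median(abs(r.fun)))
r=least_squares(lambda x:np.hypot(*(P-x[:2]).T)-.138,[0.6,-0.026],loss="cauchy",f_scale=0.001)
print("disc",r.x, np.median(abs(r.fun)))
c0=r.x
print("post",onz("top",(274.3,172.4),.147), "pad",tri((397.9,194),(326.5,152.9)),onz("top",(397.9,194),.105))
print("green",onz("top",(279.9,217),.13),"arrow",onz("top",(320.2,250.5),.018))
E
```

```text
disc [ 0.62541956 -0.02383499  0.09145768] 0.02086653110508785
disc [ 0.57676659 -0.03220452] 0.00836152139544849
post [0.60404467 0.06844977 0.147     ] pad (array([ 0.55650293, -0.25095003,  0.10198866]), np.float64(0.00026603295001241664)) [ 0.55622509 -0.25030731  0.105     ]
green [0.49296932 0.05436191 0.13      ] arrow [ 0.40778442 -0.04786243  0.018     ]
```

The zooms show the disc spanning x 264.6–365.4 and y 138–238 in the top picture, with the post top near (274.3,172.4) and the tag leaning outward at (280,217). My mask fit was bad, so I'll refit using radial edges.

```bash
python3 - <<'E'
from h import *
from scipy.optimize import least_squares
from scipy.ndimage import map_coordinates
t=cv2.imread("pics/top0.png").astype(float).mean(2)
c=onz("top",(315,188.1),.062)[:2];print(c)
for it in range(3):
    pts=[];
    for a in np.radians(np.arange(0,360,5)):
        r=np.arange(.126,.150,.0005); P=np.c_[c[0]+r*np.cos(a),c[1]+r*np.sin(a),0*r+.062]
        uv=proj("top",P); v=map_coordinates(t,[uv[:,1],uv[:,0]],order=1)
        g=np.diff(cv2.GaussianBlur(v[:,None],(1,7),0)[:,0]); k=g.argmin()
        if g[k]<-2: pts.append(P[k,:2])
    pts=np.array(pts)
    f=least_squares(lambda x:np.hypot(*(pts-x[:2]).T)-x[2],[*c,.138],loss="cauchy",f_scale=.001);c=f.x[:2]
    print(f.x,len(pts),np.median(abs(f.fun)))
c0=c
print("hub",c0)
for n,p in dict(post=onz("top",(274.3,172.4),.147),pad=onz("top",(397.9,194),.103),green=onz("top",(279.9,217),.13),arrow=onz("top",(320.2,250.5),.018)).items():
    d=p[:2]-c0;print(n,p.round(4),np.hypot(*d).round(4),np.degrees(np.arctan2(d[1],d[0])).round(2))
E
```

```text
[ 0.57733552 -0.03298407]
[ 0.5806541  -0.03158108  0.13675154] 65 0.00032470634645978547
[ 0.58060402 -0.03148545  0.13688398] 67 0.0003423890940034702
[ 0.58062815 -0.03148078  0.13686686] 67 0.0003453800771307247
hub [ 0.58062815 -0.03148078]
post [0.604  0.0684 0.147 ] 0.1026 76.81
pad [ 0.5565 -0.2507  0.103 ] 0.2206 -96.28
green [0.493  0.0544 0.13  ] 0.1227 135.6
arrow [ 0.4078 -0.0479  0.018 ] 0.1736 -174.59
```

Call:
play_rows(series="0 5.6 -1.55 0 0 0 0;0 5.6 -1.55 0 0 0 0;0 5.6 -1.55 0 0 0 0;0 5.6 -1.55 0 0 0 0;0 5.6 -1.55 0 0 0 0;0 5.6 -1.55 0 0 0 0;0 5.6 -1.55 0 0 0 0;0 0 0 0 0 0 0;0 0 0 0 0 0 0", newtons=40)

```text
clock: 1.23
tcp_pos: [0.5542, -0.2522, 0.2497]
orientation: [-0.0, 0.975, 0.221, -0.001]
wrist_force: [0.4, -0.1, 0.1]
finger_gap: 0.0001
```

Call:
play_rows(series="0 0.3 0 4 0 0 0;0 0 0 4 0 0 0;0 0 0 3.4 0 0 0;0 0 0 0.5 0 0 0;0 0 0 0 0 0 0")

```text
clock: 1.85
tcp_pos: [0.5568, -0.2523, 0.1321]
orientation: [0.0, 0.976, 0.22, 0.0]
wrist_force: [0.6, -0.3, 0.0]
finger_gap: 0.0003
```

```bash
python3 - <<'E'
from h import *
s=get_state();print(s["clock"],s["tcp_pos"],s["wrist_force"])
im=cams.read_camera("side");cv2.imwrite("pics/s1.png",cv2.resize(im[90:260,235:400,::-1],None,fx=3.5,fy=3.5))
E
```

```text
1.85 [ 0.55682526 -0.25231272  0.13205461] [ 0.5652054  -0.2659985   0.03781826]
```

View pics/s1.png

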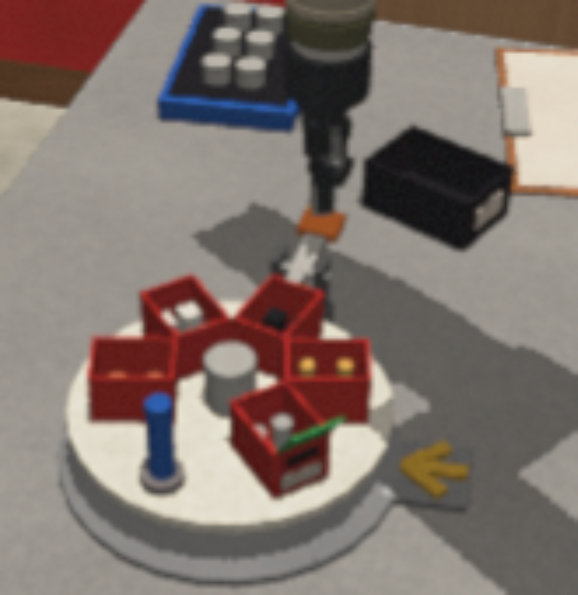

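The shut fingers stand just above the orange pad (zoomed at about (322,215)), centred on it. Now I'll press.

Call:
play_rows(series="0 0 0 0.6 0 0 0;0 0 0 0.5 0 0 0;0 0 0 0.5 0 0 0;0 0 0 0.5 0 0 0;0 0 0 0 0 0 0")

```text
clock: 2.52
tcp_pos: [0.5567, -0.2504, 0.1094]
orientation: [-0.001, 0.975, 0.221, -0.001]
wrist_force: [0.2, -0.3, -1.1]
finger_gap: -0.0001
```

Call:
play_rows(series="0 0 0 0.4 0 0 0;0 0 0 0.3 0 0 0;0 0 0 0.2 0 0 0;0 0 0 0 0 0 0")

```text
clock: 3.02
tcp_pos: [0.5572, -0.2507, 0.103]
orientation: [-0.0, 0.975, 0.221, 0.0]
wrist_force: [-5.0, 2.1, 12.1]
finger_gap: -0.0
```

Call:
play_rows(series="0 0 0 0.2 0 0 0;0 0 0 0 0 0 0;0 0 0 -4 0 0 0;0 0 0 -5 0 0 0;0 0 0 0 0 0 0")

```text
clock: 3.65
tcp_pos: [0.5596, -0.2524, 0.1939]
orientation: [0.003, 0.975, 0.221, 0.003]
wrist_force: [0.4, 0.1, -0.7]
finger_gap: 0.0
```

```bash
python3 - <<'E'
from h import *
s=get_state();print(s["clock"],s["tcp_pos"],s["wrist_force"])
im=cams.read_camera("side");print(blobs(im,"orange",(300,140,345,175))[0])
cv2.imwrite("pics/s2.png",cv2.resize(im[90:260,235:400,::-1],None,fx=3.5,fy=3.5))
print(proj("side",[[.5565,-.2507,.103],[.5565,-.2507,.08]]))
E
```

```text
3.65 [ 0.55956851 -0.25239367  0.19386089] [ 0.3522759   0.06254541 -0.66922549]
[]
[[326.45326343 152.68324756]
 [326.21519805 158.37205098]]
```

View pics/s2.png

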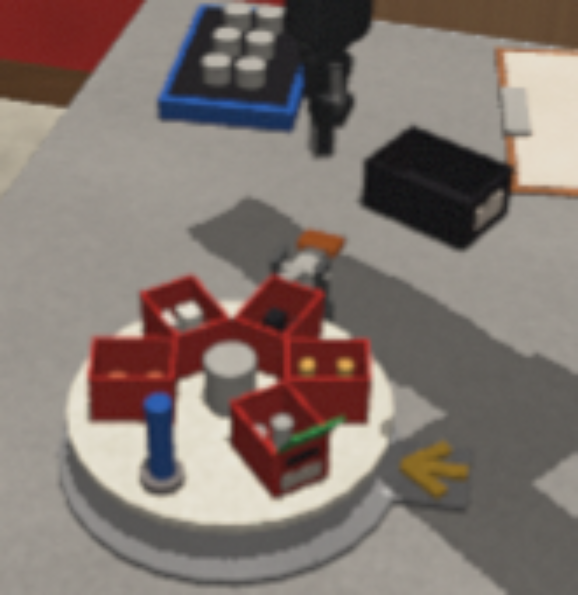

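The pad now sits lower and flat, at about (326.7,159.4). The prediction for the down position was (326.2,158.4), so the latch stays down. Next is the post.

Call:
play_rows(series="50 3 -4.5 -1 0 0 0;50 3 -4.5 0 0 0 0;50 3 -4.5 0 0 0 0;50 3 -4.5 0 0 0 0;50 3 -4.5 0 0 0 0;50 3 -4.5 0 0 0 0;50 0 0 0 0 0 0;50 0 0 0 0 0 0")

```text
clock: 4.7
tcp_pos: [0.6028, 0.07, 0.1977]
orientation: [-0.0, 0.975, 0.221, -0.001]
wrist_force: [-0.4, -0.4, -0.7]
finger_gap: 0.0427
```

```bash
python3 - <<'E'
from h import *
print(tri((274.4,171.7),(280.2,205)), onz("top",(274.4,171.7),.147))
s=get_state();print(s["clock"],s["tcp_pos"],s["finger_gap"],s["joint_pos"])
im=cams.read_camera("side");print(blobs(im,"blue",(240,140,345,250))[0])
cv2.imwrite("pics/s3.png",cv2.resize(im[90:260,235:400,::-1],None,fx=3.5,fy=3.5))
p=s["tcp_pos"]
print(proj("side",[p-[0,0,.019],[p[0],p[1],.147]]))
E
```

```text
(array([0.60649781, 0.0687381 , 0.14258658]), np.float64(0.00039859534389235433)) [0.60583479 0.06823093 0.147     ]
4.7 [0.60276746 0.07002356 0.19769156] 0.04268934649644604 [-1.63381762e-02  3.95668267e-01  3.55942208e-02  1.21340059e+00
 -4.91110836e-04  2.67969311e+00]
[([280.3, 213.9], [277, 203, 7, 24, 147])]
[[280.75149377 195.36314294]
 [281.24303647 204.34095007]]
```

View pics/s3.png

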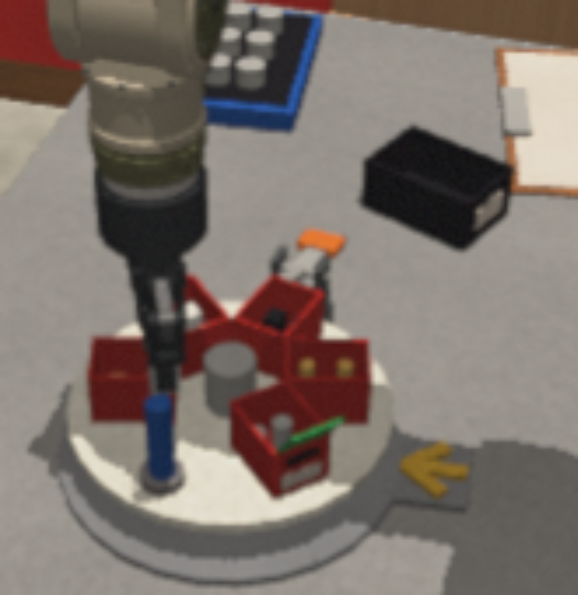

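The open fingers are just above the post (zoomed at about (160,395)), almost centred. Next I'll descend and grip.

Call:
play_rows(series="50 0.1 0.2 3 0 0 0;50 0 0 2.5 0 0 0;50 0 0 1 0 0 0;50 0 0 0 0 0 0;0 0 0 0 0 0 0;0 0 0 0 0 0 0;0 0 0 0 0 0 0;0 0 0 0 0 0 0", newtons=50)

```text
clock: 5.75
tcp_pos: [0.6063, 0.0693, 0.1357]
orientation: [-0.0, 0.975, 0.221, 0.001]
wrist_force: [-0.9, 3.7, 6.6]
finger_gap: 0.0207
```

```bash
python3 - <<'E'
from h import *
s=get_state();print(s["clock"],s["tcp_pos"],s["finger_gap"],s["wrist_force"])
c=np.array([.5806,-.0315]);d=s["tcp_pos"][:2]-c;print(np.hypot(*d),np.degrees(np.arctan2(d[1],d[0])))
E
```

```text
5.75 [0.60627918 0.06925439 0.1356785 ] 0.02066664602254075 [-0.90840396  3.68635538  6.60732938]
0.10397531575888677 75.7014928203122
```

Call:
play_rows(series="0 -0.58 -0.445 0 0 0 -4;0 -0.58 -0.445 0 0 0 -4;0 -0.58 -0.445 0 0 0 -4;0 -0.58 -0.445 0 0 0 -4;0 -0.58 -0.445 0 0 0 -4;0 -0.58 -0.445 0 0 0 -4;0 0 0 0 0 0 0")

```text
clock: 6.62
tcp_pos: [0.5625, 0.0709, 0.1357]
orientation: [0.0, 0.908, 0.419, 0.002]
wrist_force: [0.6, 5.4, 5.0]
finger_gap: 0.0206
```

```bash
cat > chk.py <<'E'
from h import *
import sys
k=sys.argv[1]
s=get_state();print(s["clock"],s["tcp_pos"],s["orientation"],s["finger_gap"],s["wrist_force"],s["ft_torque"],s["joint_pos"][5])
c=np.array([.5806,-.0315]);d=s["tcp_pos"][:2]-c;print(np.hypot(*d),np.degrees(np.arctan2(d[1],d[0])))
for n,b in(("top",(255,130,415,270)),("side",(235,140,400,260))):
    im=cams.read_camera(n);cv2.imwrite(f"pics/{n}{k}.png",cv2.resize(im[b[1]:b[3],b[0]:b[2],::-1],None,fx=4,fy=4,interpolation=2))
    print(n,blobs(im,"green",b)[0])
E
python3 chk.py a
```

```text
6.625 [0.56248278 0.07091119 0.13567255] [1.90656220e-05 9.07886907e-01 4.19212187e-01 1.58297142e-03] 0.020644611969184833 [0.61293231 5.38042958 4.98116573] [1.05631017 0.0153623  0.00938121] 2.259591097333124
0.10400137206992809 100.03220543335395
top [([296.5, 228.0], [288, 221, 18, 14, 146])]
side [([336.5, 205.6], [333, 202, 9, 8, 19])]
```

View pics/topa.png

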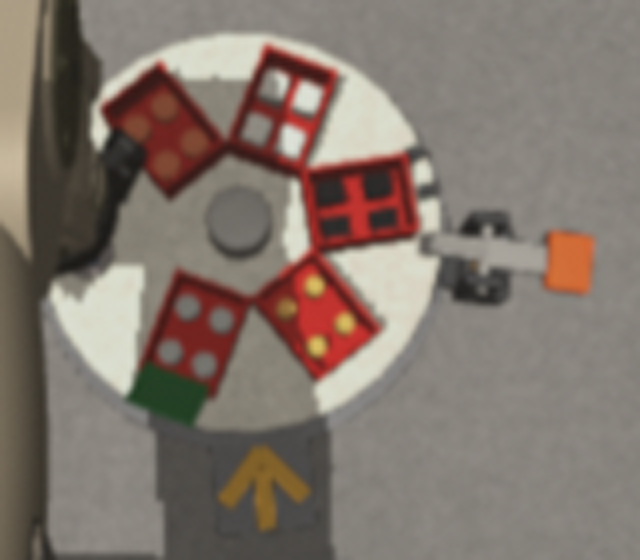

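View pics/sidea.png

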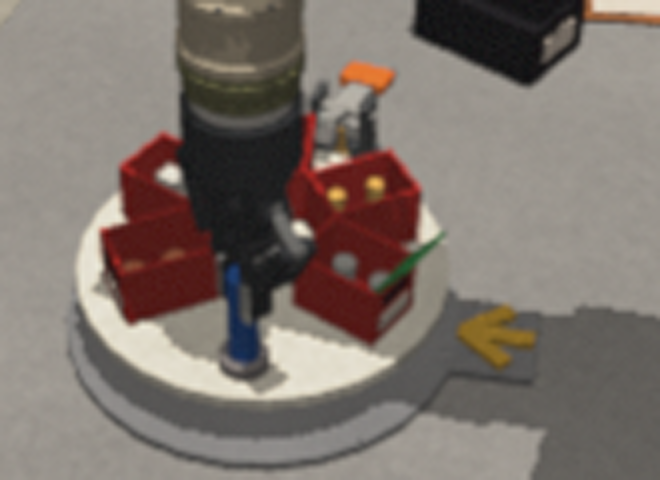

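The turntable follows: the green tag is at (296.5,228), about halfway to the arrow at (320,250). The post is still gripped. I'll continue.

Call:
play_rows(series="0 -0.58 -0.445 0 0 0 -4;0 -0.58 -0.445 0 0 0 -4;0 -0.58 -0.445 0 0 0 -4;0 -0.58 -0.445 0 0 0 -4;0 -0.58 -0.445 0 0 0 -4;0 -0.58 -0.445 0 0 0 -4;0 0 0 0 0 0 0;0 0 0 0 0 0 0")

```text
clock: 7.72
tcp_pos: [0.5224, 0.0547, 0.1356]
orientation: [0.0, 0.801, 0.599, 0.002]
wrist_force: [0.6, 6.1, 6.1]
finger_gap: 0.0206
```

```bash
python3 chk.py b
```

```text
7.725 [0.52236307 0.05471781 0.1356099 ] [1.68875301e-04 8.01022940e-01 5.98631338e-01 1.65627228e-03] 0.02062951258890246 [0.62296282 6.14166966 6.09269418] [1.16598915 0.09844669 0.03882993] 1.808465079141874
0.10404350367564918 124.03756669860391
top [([316.5, 231.2], [309, 227, 16, 10, 145])]
side [([342.9, 194.3], [338, 187, 11, 16, 70])]
```

View pics/topb.png

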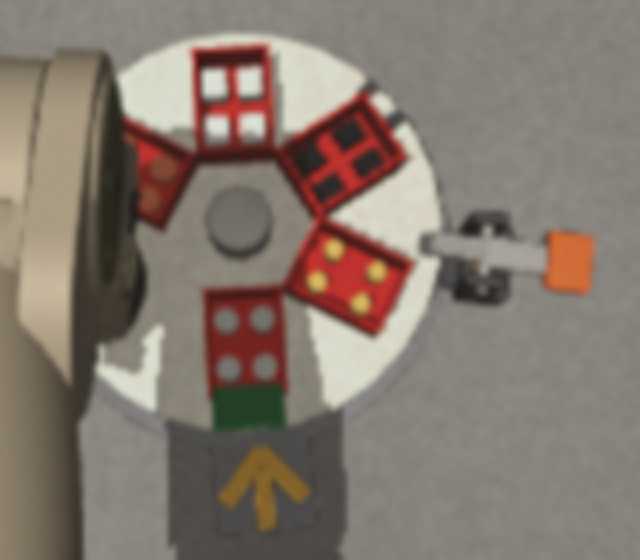

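View pics/sideb.png

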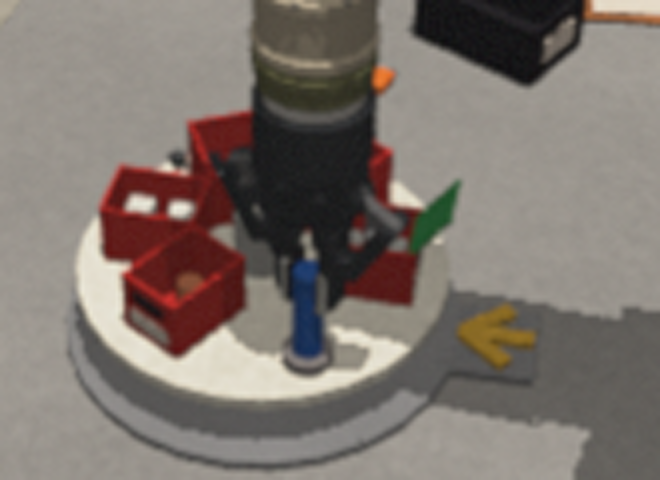

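```bash
cat > ang.py <<'E'
from h import *
b=(255,130,415,270)
ga=[];
for i in range(2):
    im=cams.read_camera("top")
    _,m=blobs(im,"green",b); ys,xs=np.nonzero(m)
    G=np.array([onz("top",(x,y),.129)[:2] for x,y in zip(xs,ys)])
    _,ma=blobs(im,"yellow",(300,236,345,268)); ys,xs=np.nonzero(ma)
    A=np.array([onz("top",(x,y),.018)[:2] for x,y in zip(xs,ys)])
    for c in ([.5806,-.0315],[.579,-.0325]):
        f=lambda p:np.degrees(np.arctan2(*(p.mean(0)-c)[::-1]))%360
        print("tag",f(G).round(2),"arrow",f(A).round(2),A.mean(0),G.mean(0))
    w,v=np.linalg.eigh(np.cov(G.T));print("card long axis+90",np.degrees(np.arctan2(v[1,1],v[0,1]))%180+90, "sizes",np.sqrt(12*w))
    r=cv2.minAreaRect(G.astype(np.float32));print(r)
# hub/bin redness: tagged bin region centroid
h=cv2.cvtColor(im,cv2.COLOR_RGB2HSV);m=cv2.inRange(h,(0,150,60),(6,255,255))|cv2.inRange(h,(174,150,60),(180,255,255))
m[:202]=0;m[240:]=0;m[:,:303]=0;m[:,328:]=0
ys,xs=np.nonzero(m);print(xs.min(),xs.max(),ys.min(),ys.max())
for y in range(205,226,3):
    q=np.nonzero(m[y])[0]
    if len(q): print(y,q.min(),q.max(),onz("top",((q.min()+q.max())/2,y),.112)[:2].round(4))
E
python3 ang.py
```

```text
tag 183.06 arrow nan nan [ 0.45742529 -0.03808587]
tag 182.63 arrow nan nan [ 0.45742529 -0.03808587]
card long axis+90 186.41506073875155 sizes [0.02307822 0.04030508]
((0.456898033618927, -0.038265325129032135), (0.022620348259806633, 0.037779223173856735), 0.2635723352432251)
tag 183.08 arrow nan nan [ 0.45750657 -0.03812728]
tag 182.65 arrow nan nan [ 0.45750657 -0.03812728]
card long axis+90 186.06293143438666 sizes [0.02293335 0.0403889 ]
((0.4568983316421509, -0.038265518844127655), (0.022620197385549545, 0.03777928277850151), 0.2647552788257599)
307 327 202 226
205 307 324 [ 0.5257 -0.0352]
208 307 324 [ 0.5179 -0.0352]
211 307 324 [ 0.5102 -0.0353]
214 307 324 [ 0.5024 -0.0353]
217 307 325 [ 0.4947 -0.0366]
220 307 325 [ 0.487  -0.0367]
223 307 325 [ 0.4793 -0.0367]ang.py:11: RuntimeWarning: Mean of empty slice.
  f=lambda p:np.degrees(np.arctan2(*(p.mean(0)-c)[::-1]))%360
  ret = ret.dtype.type(ret / rcount)
ang.py:12: RuntimeWarning: Mean of empty slice.
  print("tag",f(G).round(2),"arrow",f(A).round(2),A.mean(0),G.mean(0))
```

```bash
python3 - <<'E'
from h import *
t=cv2.imread("pics/top0.png")[:,:,::-1].copy()
_,ma=blobs(t,"yellow",(300,236,345,268)); ys,xs=np.nonzero(ma)
A=np.array([onz("top",(x,y),.018)[:2] for x,y in zip(xs,ys)])
w,v=np.linalg.eigh(np.cov(A.T));print(A.mean(0),w,[np.degrees(np.arctan2(v[1,i],v[0,i]))%180 for i in(0,1)])
for uv in((320.4,241.3),(321.5,261.8),(320.5,242)):
    p=onz("top",uv,.018)[:2];d=p-[.5806,-.0315];print(p,np.hypot(*d),np.degrees(np.arctan2(d[1],d[0]))%360)
print("axis tip->tail",np.degrees(np.arctan2(*(onz("top",(321.5,261.8),.018)-onz("top",(320.4,241.3),.018))[:2][::-1]))%360)
s=cv2.imread("pics/side0.png")[:,:,::-1].copy()
_,ma=blobs(s,"yellow",(345,210,372,235)); ys,xs=np.nonzero(ma)
A=np.array([onz("side",(x,y),.018)[:2] for x,y in zip(xs,ys)]);d=A.mean(0)-[.5806,-.0315]
print("side arrow",A.mean(0),np.degrees(np.arctan2(d[1],d[0]))%360)
# disc from side: radial edge
from scipy.optimize import least_squares
from scipy.ndimage import map_coordinates
g=s.astype(float).mean(2);c=np.array([.5806,-.0315])
for it in range(3):
    pts=[]
    for a in np.radians(np.arange(0,360,5)):
        r=np.arange(.128,.148,.0005);P=np.c_[c[0]+r*np.cos(a),c[1]+r*np.sin(a),0*r+.062];uv=proj("side",P)
        vv=map_coordinates(g,[uv[:,1],uv[:,0]],order=1);gg=np.diff(cv2.GaussianBlur(vv[:,None],(1,7),0)[:,0]);k=gg.argmin()
        if gg[k]<-2:pts.append(P[k,:2])
    pts=np.array(pts);f=least_squares(lambda x:np.hypot(*(pts-x[:2]).T)-x[2],[*c,.138],loss="cauchy",f_scale=.001);c=f.x[:2]
print("side disc",f.x,len(pts))
E
```

```text
[ 0.40789085 -0.04780636] [0.00015699 0.00016885] [np.float64(1.8032612732298219), np.float64(91.80326127322981)]
[ 0.43343647 -0.04832031] 0.14812166681587605 186.52042413731692
[ 0.3764253  -0.05161456] 0.20516311113295468 185.62642013617568
[ 0.43148255 -0.04860819] 0.1500956519863426 186.5449087650571
axis tip->tail 183.30702181508684
side arrow [ 0.40721974 -0.04527359] 184.542124887296
side disc [ 0.58017078 -0.02945608  0.13717546] 56
```

Measured about the same centre, the tag is at about 183.1–184° and the arrow at about 185.3°, so I need roughly 2° more.

Call:
play_rows(series="0 -0.29 -0.22 0 0 0 -2;0 0 0 0 0 0 0;0 0 0 0 0 0 0;0 0 0 0 0 0 0")

```text
clock: 8.43
tcp_pos: [0.5194, 0.0527, 0.1356]
orientation: [0.0, 0.79, 0.613, 0.002]
wrist_force: [-0.5, 5.9, 7.0]
finger_gap: 0.0207
```

```bash
python3 chk.py c; python3 - <<'E'
from h import *
# subpixel left/right edges of tag and bin in top view, and arrow
im=np.mean([cams.read_camera("top").astype(float) for _ in range(3)],0)
c=np.array([.5806,-.0315])
def cross(sig,x,lev):  # first crossings both sides
    i=np.nonzero(sig>lev)[0];a,b=i[0],i[-1]
    l=x[a-1]+(lev-sig[a-1])/(sig[a]-sig[a-1]); r=x[b]+(sig[b]-lev)/(sig[b]-sig[b+1]);return l,r
x=np.arange(303,334)
for y in range(226,237):
    row=im[y,303:334];gs=row[:,1]-row[:,0]
    if gs.max()<20: continue
    l,r=cross(gs,x,gs.max()/2);p=onz("top",((l+r)/2,y),.13)[:2];d=p-c
    print("tag",y,round(l,2),round(r,2),p.round(4),np.degrees(np.arctan2(d[1],d[0])).round(2)%360)
for y in range(206,225,3):
    row=im[y,303:334];gs=row[:,0]-row[:,1];gs=np.maximum(gs,0)
    l,r=cross(gs,x,40);p=onz("top",((l+r)/2,y),.112)[:2];d=p-c
    print("bin",y,round(l,2),round(r,2),p.round(4),np.degrees(np.arctan2(d[1],d[0])).round(2)%360)
for y in range(243,262,2):
    row=im[y,303:340];gs=row[:,0]-row[:,2];xx=np.arange(303,340)
    if gs.max()<25: continue
    l,r=cross(gs,xx,gs.max()/2);p=onz("top",((l+r)/2,y),.018)[:2];d=p-c
    print("arrow",y,round(l,2),round(r,2),p.round(4),np.degrees(np.arctan2(d[1],d[0])).round(2)%360)
E
```

```text
8.425 [0.51940048 0.05265906 0.13562491] [1.21904903e-04 7.90417892e-01 6.12565875e-01 1.60919583e-03] 0.020656310807736496 [-0.51370871  5.94807272  6.9895745 ] [1.11300737 0.09707414 0.02606715] 1.7691351105450661
0.10405828865971112 126.02422525035779
top [([318.1, 231.3], [310, 227, 17, 10, 141])]
side [([343.0, 193.4], [338, 186, 11, 16, 77])]
tag 227 312.5 326.0 [ 0.4682 -0.0451] 186.92
tag 228 310.02 326.31 [ 0.4657 -0.0424] 185.43
tag 229 309.87 326.64 [ 0.4631 -0.0427] 185.43
tag 230 309.72 326.79 [ 0.4606 -0.0427] 185.32
tag 231 309.73 327.08 [ 0.4581 -0.0431] 185.39
tag 232 309.86 327.31 [ 0.4556 -0.0435] 185.5
tag 233 309.9 327.5 [ 0.4531 -0.0438] 185.52
tag 234 309.95 327.55 [ 0.4506 -0.044 ] 185.47
tag 235 309.9 327.63 [ 0.4481 -0.044 ] 185.39
tag 236 309.88 325.0 [ 0.4456 -0.0407] 183.89
bin 206 306.04 326.09 [ 0.5231 -0.0367] 185.15
bin 209 306.58 326.45 [ 0.5154 -0.0379] 185.57
bin 212 306.67 326.65 [ 0.5076 -0.0383] 185.31
bin 215 306.94 326.96 [ 0.4999 -0.0391] 185.35
bin 218 307.27 327.09 [ 0.4921 -0.0397] 185.29
bin 221 307.56 327.61 [ 0.4844 -0.0408] 185.5
bin 224 307.68 327.5 [ 0.4767 -0.0408] 185.12
arrow 243 316.53 323.34 [ 0.4287 -0.047 ] 185.84
arrow 245 315.2 325.35 [ 0.4231 -0.048 ] 185.99
arrow 247 313.77 327.33 [ 0.4175 -0.0488] 186.06
arrow 249 312.46 329.34 [ 0.412  -0.0498] 186.19
arrow 251 311.06 331.32 [ 0.4064 -0.0506] 186.27
arrow 253 309.51 331.6 [ 0.4008 -0.0489] 185.52
arrow 255 309.77 323.2 [ 0.3952 -0.0375] 181.86
arrow 257 318.5 323.47 [ 0.3897 -0.0501] 185.57
arrow 259 318.8 323.48 [ 0.3842 -0.0506] 185.55
arrow 261 318.9 323.4 [ 0.3786 -0.0506] 185.41
```

View pics/topc.png

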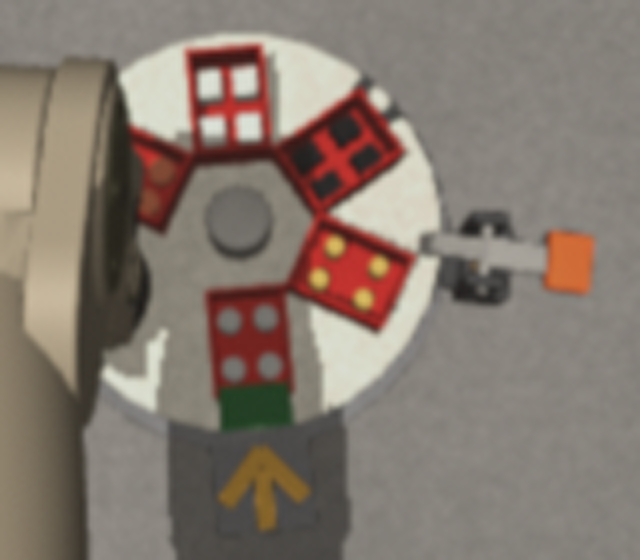

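The tag and bin midline sit at about 185.4° and the arrow at about 185.4–185.6°, so they line up. A last steadiness check, then hand-in.

Call:
play_rows(series="0 0 0 0 0 0 0;0 0 0 0 0 0 0;0 0 0 0 0 0 0;0 0 0 0 0 0 0")

```text
clock: 9.18
tcp_pos: [0.5194, 0.0527, 0.1356]
orientation: [0.0, 0.79, 0.613, 0.002]
wrist_force: [-0.3, 6.0, 7.3]
finger_gap: 0.0208
```

```bash
python3 - <<'E'
from h import *
s=get_state();print(s["clock"],s["tcp_pos"],abs(s["qvel"]).max(),s["wrist_force"])
print(blobs(cams.read_camera("top"),"green",(255,130,415,270))[0]); print(workorder.hand_in())
E
```

```text
9.175 [0.51942705 0.05266707 0.13560491] 0.000775619624221664 [-0.26467758  6.04320987  7.29764901]
[([318.3, 231.2], [310, 227, 17, 10, 142])]
the job is handed in; nothing more can be done
None
```

The job is handed in after about 9.2 s: the latch is down, and the tagged bin is held in front of the yellow pointer. The hand-in gave no verdict.

- **Latch:** I pressed the orange pad with the fingers shut. After the fingers lifted, the side picture showed it staying down, within about 1 px of the predicted down position.
- **Turntable:** I gripped the blue post from above and carried it about 50° counter-clockwise. I'm still holding it there with 50 N.
- **Alignment:** In the last top pictures the tag and bin midline are at about 185.4°, and the arrow is at about 185.4–185.6° (the slanted arrowhead rows read up to 186.3°). The disc centre differed by about 2 mm between the two cameras, but the pointer direction agreed to about 0.2°.
- **Stillness:** The tag moved only 0.2 px between the last two looks. Wrist forces were under 13 N at every reading.
- **Other objects:** I did not measure the tape roll, carton or black bin again at the end. The arm passed above the black bin and never went near the tape roll or carton, and the black bin looked unmoved in the later pictures.

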